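# Start the airbrush bench

## Robot

A 6-joint arm with a two-finger parallel gripper is mounted at the origin on the work surface. World frame = base frame: x ahead of the robot, y to its left, z up, the work surface at z = 0. Lengths are in m, angles in degrees, forces in N, time in s.
With the tool pointing down it reaches from about 0.375 to 0.75 m from the base axis. Payload 9 kg.
Tool frame: the origin (TCP) lies where the fingers leave the gripper's body, on its centre line; the fingertips stand 73 mm ahead of it and the grasp point (between the pads) lies 54 mm ahead of it (robot.tip_reach is the distance from the TCP to the fingertips, in m); z points along the fingers, y is the line along which they close (so a half turn about z gives the same grasp; the last joint's range is limited). The gripper opens to 85 mm and grips with 20 to 120 N. Pads are 22 mm wide; open, the fingers measure 114 mm over their backs; the gripper's body (76 mm by 85 mm) begins 54 mm behind the grasp point. The pads swing forward as they close: fully open they stand 13 mm farther back than shut.
Start: joints at [61.152, 5.964, 5.575, 89.605, 0, 77.527], TCP at [0.169, 0.576, 0.304] pointing down, gripper open.
Joint ranges: [-171.21, 171.21], [-48.23, 106.86], [-62.78, 66.21], [-105.2, 120.99], [-86.42, 89.51], [-180, 180]. Speed limits (degrees/s): [127.2, 127.2, 147.25, 180, 180, 180].

## Interface

Orientations are given as [roll, pitch, yaw] about the fixed x, y, z axes, in that order (R = Rz(yaw) Ry(pitch) Rx(roll)).
In Python, from plant import robot gives the robot as it stands. Calls block until the motion is done:
- robot.move_pose(position, orientation): joint-space move of the TCP to a pose.
- robot.line_to(position, vel=0.15, rotation=None, guard=None): straight line of the TCP; rotation=None keeps the orientation; vel is the mean speed in m/s. With guard (N) it stops when the force on the tool has changed by that much, and returns True; else False.
- robot.goto_joints(angles): joint-space move.
- robot.set_gripper(opening): finger opening in m; the grip force is fixed at half the most; returns when the fingers have stopped.
- robot.pause(seconds).
- robot.ik(position, orientation): joint angles nearest the present ones, or None.
- robot.observe(): the state.
- robot.grab_frame(name): name is "scene" or "side" or "wrist"; returns the picture (400x640x3 uint8, blue, green, red); there is no depth.
- robot.get_calibration(name): a dict with "vertical_fov" (degrees; the focal length in pixels is half the picture's height over the tangent of half this angle, whatever the lens; pixels are square), "cx", "cy" (the principal point, pixels), "rvec" (rotation vector, rad) and "tvec" (3), from world to camera coordinates, as OpenCV has them. Camera axes: x right, y down, z forward; pixel columns grow to the right and rows downward; lengths in m; the calibration is good to about 2 mm. A picture is of the moment at which its call begins: read the wrist's pose just before it. get_calibration takes no time and is no camera call; for the wrist camera it gives the pose at the moment of the call.
A pose or a line that the arm cannot do raises robot.IKError and nothing moves.
- robot.job_done(): hands the job in; it is judged then, once.
The state is a dict: "time": time; "q": joint angles; "qvel": joint speeds; "joint_torque": joint torques, N m; "tool_pos": TCP position; "tcp_rot": TCP orientation; "ft_force": force on the tool from outside, world axes, zero at the start; "torque": the same for the moment, N m; "gripper_width": finger opening in m; "gripper_force": force on a finger pad.
Only numpy, scipy, OpenCV 4.12 (cv2) and the standard library are available. Lean on these libraries where they do the work, as an engineer would, in place of code of your own. Each camera call takes 0.05 s, during which the arm holds its last target. There are 200 camera calls.

## Task

Get the painting bench ready for airbrushing: with the fingertips push the extractor's orange-fronted filter tray fully home, then switch on the fan by pressing the dotted far end of the blue rocker all the way down, and after that switch on the air pump in the same way with the red rocker. Leave the yellow and white rockers as they are, and do not lift, knock over or shift any of the things standing about.

Things in the scene. Friction and masses are not known exactly. Their poses are not given: they have to be found in the camera images.
- panel: grey switch panel, fixed box 110 (x) by 250 (y) by 40 mm high; origin: centre of its underside, +x away from the robot. On it a row of four black rocker bases (86 x 46 x 12 mm), 56 mm apart along y, colours in any order. Each has a flat coloured paddle 72 mm long (panel x), 34 wide, 10 thick, pivoted 64 mm above the table, leaning 0.18 rad either way; a black dot marks its far (+x) end
- fan_rocker (a joint): hinge of the blue paddle rocker (extractor fan); 0 = off, far (dotted) end raised; 0.36 = on, far end fully down against its stop. Starts off. It stays where it is left; a stiff hinge of about 0.04 N m, so 1.5 to 4 N on the dotted end turns it
- fan_press (a point): centre of the black dot on the upper face of the blue rocker, 26 mm from its pivot towards the far end; this is where to press. About 0.074 m above the table when off, 0.064 m when on (pressing: straight down)
- pump_rocker (a joint): hinge of the red paddle rocker (air pump); 0 = off, far (dotted) end raised; 0.36 = on, far end fully down against its stop. Starts off. It stays where it is left; a stiff hinge of about 0.04 N m, so 1.5 to 4 N on the dotted end turns it
- pump_press (a point): centre of the black dot on the upper face of the red rocker, 26 mm from its pivot towards the far end; this is where to press. About 0.074 m above the table when off, 0.064 m when on (pressing: straight down)
- lamp_rocker (a joint): hinge of the yellow paddle rocker (bench lamp); 0 = off, far (dotted) end raised; 0.36 = on, far end fully down against its stop. Starts on; leave it. It stays where it is left; a stiff hinge of about 0.04 N m, so 1.5 to 4 N on the dotted end turns it
- lamp_press (a point): centre of the black dot on the upper face of the yellow rocker, 26 mm from its pivot towards the far end; this is where to press. About 0.074 m above the table when off, 0.064 m when on (pressing: straight down)
- spare_rocker (a joint): hinge of the white paddle rocker (spare outlet); 0 = off, far (dotted) end raised; 0.36 = on, far end fully down against its stop. Starts off; leave it. It stays where it is left; a stiff hinge of about 0.04 N m, so 1.5 to 4 N on the dotted end turns it
- spare_press (a point): centre of the black dot on the upper face of the white rocker, 26 mm from its pivot towards the far end; this is where to press. About 0.074 m above the table when off, 0.064 m when on (pressing: straight down)
- extractor: white fume extractor, a fixed box 160 deep (x) by 150 wide (y) by 75 mm high, black round grille on top; origin at the centre of its underside, its open front faces -x (the robot)
- tray (a joint): slide of the filter tray with the orange front: 0 = fully home, its front closed on the box; grows as it comes out towards the robot, at most 0.06 m; starts 20 to 50 mm out. About 2 N pushes it in, and it stays where it is left
- tray_face (a point): centre of the outer (robot-side) face of the tray's orange front plate, 38 mm above the table; the plate is 140 mm wide (y), 60 mm high (from 8 to 68 mm above the table), 10 mm thick and moves along the extractor's x, +x being inwards
- paint_pot: small paint pot, green cap, 34 mm across, 45 mm tall, in front of the panel; loose bystander, origin at its underside
- glue_bottle: amber glue bottle, white cap, 46 mm across, 80 mm tall, right of the panel; loose bystander, origin at its underside
- cup: reddish-brown cup, 72 mm across, 90 mm tall, beyond the panel; loose bystander, origin at its underside
- pliers: small pliers with blue handles, 130 mm long, 12 mm high, lying left of the extractor; loose bystander, origin near the pivot at table height
- figurine: painted figurine on a cork foot, 30 mm across, 58 mm tall, standing on the rear of the extractor's top; loose bystander, origin at its underside
- mouse: white computer mouse 105 by 58 by 30 mm, to the right; loose bystander, origin at its underside
- brush: paint brush 170 mm long lying beyond the extractor and panel; loose bystander, origin under its middle
There are look-alikes about, which are no part of the job. What is shaped like the extractor but green, purple or turquoise is not meant.

How it is judged:
By the outcome, as a careful person would: the job done as asked, in the order asked, and still so for the second after the job is handed in, with the robot touching nothing.
It also fails if it takes over 51 s, if anything falls off the work surface, if the arm or the gripper's body presses on something with over 40 N, if the wrist force passes 120 N, or if a joint passes its speed limit or range.

## Working session

There is one attempt and no reset: what is moved stays moved. The work goes in short steps, each a Python script; the robot and the scene stay as the last script left them, time stands still between calls to the robot, and variables do not carry over. Pictures are saved under pics/ and viewed, at most 10 in all, crops included, and the job is handed in when it is done.

```bash
mkdir -p pics; python3 - <<'E'
from plant import robot
import cv2
for n in("scene","side"):
    cv2.imwrite(f"pics/{n}0.png",robot.grab_frame(n)); print(n,robot.get_calibration(n))
print(robot.get_calibration("wrist")); print(robot.observe())
E
```

```text
scene {'vertical_fov': 44.57843750043989, 'cx': 313.34061365975487, 'cy': 198.9163924939363, 'rvec': array([ 0.59791527,  2.59856772, -1.23326964]), 'tvec': array([ 0.47875561, -0.04043583,  1.60067281])}
side {'vertical_fov': 44.214425106916636, 'cx': 315.22855524565307, 'cy': 193.14398951610588, 'rvec': array([ 2.23706101, -0.29413171,  0.16146461]), 'tvec': array([-0.51019631,  0.12279107,  1.28908209])}
{'vertical_fov': 63.79960265204554, 'cx': 315.4843043854816, 'cy': 200.49250181511422, 'rvec': array([-2.32287262, -1.73931504, -0.24921753]), 'tvec': array([-0.59894827, -0.03584646,  0.37904474])}
{'time': 0.1, 'q': array([6.11524341e+01, 5.99720860e+00, 5.53328301e+00, 8.96041084e+01,
       1.91599687e-04, 7.75266810e+01]), 'qvel': array([ 0.00188669, -0.06687814,  0.14206858, -0.04391805,  0.06036664,
       -0.09852796]), 'joint_torque': array([ 6.13569369e-03, -5.58206069e+01,  5.04721427e+01,  1.29098562e-02,
       -3.19302681e-04, -1.95585466e-05]), 'tool_pos': array([0.1690378 , 0.57548809, 0.30319645]), 'tcp_rot': array([-1.79933613e+02, -1.48814023e-02,  1.63625744e+02]), 'ft_force': array([-0.46150134,  0.53246767, -0.43300863]), 'torque': array([ 0.00978554,  0.00660793, -0.01210504]), 'gripper_force': 0.0, 'gripper_width': 0.0855151052156579}
```

View pics/scene0.png

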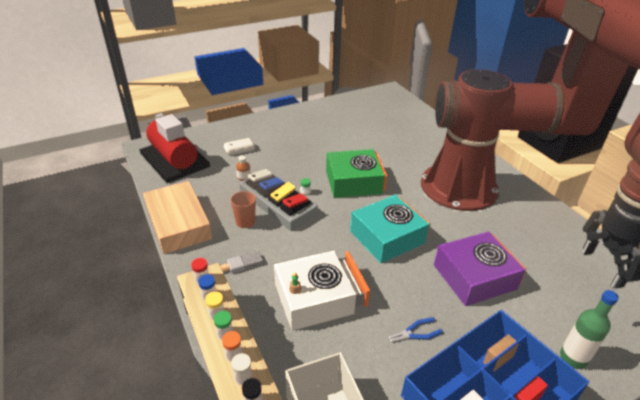

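View pics/side0.png

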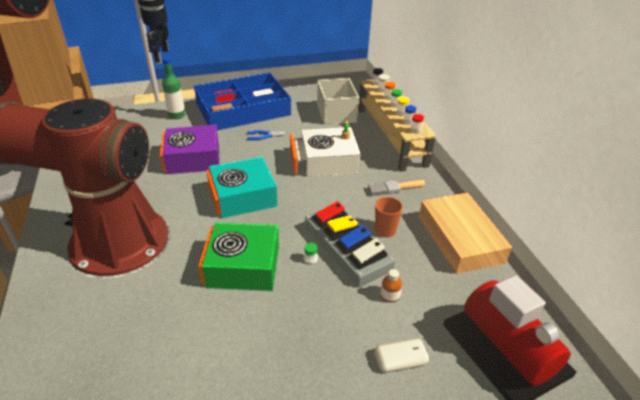

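The scene view has four extractor-shaped boxes: green (355,170), turquoise (390,228), purple (480,265) and white (318,285). The white one is meant, with its orange tray at (357,277). In the side view it is at (330,152), and the rockers there are red (330,212), yellow (343,225), blue (356,238) and white (369,251). I'll enlarge both to confirm.

```bash
python3 - <<'E'
import cv2,numpy as np
s=cv2.imread("pics/scene0.png");d=cv2.imread("pics/side0.png")
f=lambda im,x,y:cv2.resize(im[y:y+75,x:x+100],(400,300),interpolation=cv2.INTER_CUBIC)
cv2.imwrite("pics/crop0.png",np.vstack([np.hstack([f(s,271,245),f(s,235,158)]),np.hstack([f(d,275,112),f(d,301,195)])]))
E
```

```text
(no output)
```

View pics/crop0.png

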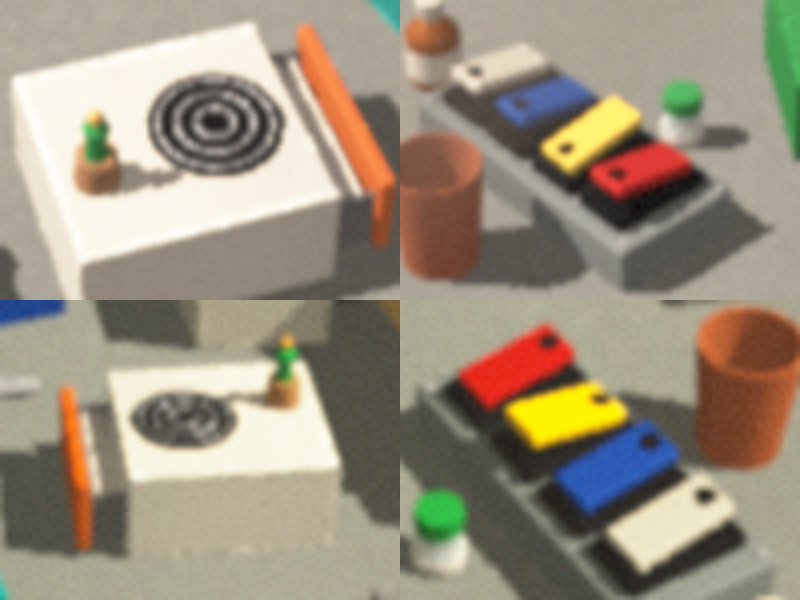

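The crops confirm it: white box with figurine and orange tray out, rockers red, yellow, blue, white, with yellow's dotted end down. Next I'll locate them by intersecting the rays from both views at known heights.

```bash
cat > h.py <<'E'
from plant import robot
import cv2,numpy as np
def ray(cal,uv):
    R=cv2.Rodrigues(cal["rvec"])[0];f=200/np.tan(np.radians(cal["vertical_fov"]/2))
    d=R.T@np.array([(uv[0]-cal["cx"])/f,(uv[1]-cal["cy"])/f,1]);return -R.T@cal["tvec"],d
def onz(cal,uv,z):
    c,d=ray(cal,uv);return (c+d*(z-c[2])/d[2])[:2]
E
python3 - <<'E'
from h import *
S=robot.get_calibration("scene");D=robot.get_calibration("side");np.set_printoptions(precision=4,suppress=True)
def show(n,a,b,z):
    p=onz(S,a,z) if a else None;q=onz(D,b,z) if b else None;print(n,p,q)
show("white",(254,176),(377,243.75),.074);show("blue",(264.25,184.25),(363.5,230),.074)
show("yellow",(276.75,195.25),(351.5,219.75),.064);show("red",(289.5,201.75),(338.25,205.5),.074)
show("farleft",(291.5,310.75),(350,127.75),.075);show("farright",(274,265.5),(360,153.25),.075)
show("nearright",(334.25,251.25),(307.5,155.5),.075);show("nearleft",(356,294.25),(302,130),.075)
show("plateR",(349,251.25),None,.068);show("plateL",(369.25,290.75),(290.5,133.75),.068)
show("plateRbot",None,(295,174),.008)
show("figurine foot",(295,291),(346,137),.075)
show("pot",(306,193),(311,262),.0);show("cup",(244,224),(388,233),0.)
for p,y in (((.55,-.05,.25),-180),((.4,.15,.15),-90)): print(robot.ik(p,[180,0,y]))
E
```

```text
white [ 0.6176 -0.2471] [ 0.6139 -0.2499]
blue [ 0.6045 -0.1944] [ 0.5987 -0.1961]
yellow [ 0.5866 -0.1406] [ 0.5861 -0.1422]
red [ 0.5695 -0.0851] [ 0.566  -0.0907]
farleft [0.7249 0.2748] [0.7197 0.2704]
farright [0.7069 0.1283] [0.7024 0.124 ]
nearright [0.5477 0.1494] [0.5457 0.1512]
nearleft [0.5684 0.2969] [0.5651 0.2947]
plateR [0.5096 0.16  ] None
plateL [0.531  0.2965] [0.5265 0.2926]
plateRbot None [0.5082 0.1579]
figurine foot [0.6937 0.2256] [0.6897 0.2207]
pot [ 0.4685 -0.1857] [ 0.4629 -0.2009]
cup [ 0.6985 -0.1311] [ 0.6909 -0.1509]
[-18.7665  -2.6102  -8.7511  83.859    0.     -18.7665]
[  2.8959 -24.324  -37.804   76.52     0.     -87.1041]
```

```bash
python3 - <<'E'
from h import *
np.set_printoptions(precision=4,suppress=True)
D=robot.get_calibration("side");print("turq",onz(D,(268,160),.075),onz(D,(276,188),.075),"purple",onz(D,(219,126),.075))
W=robot.get_calibration("wrist");print("wristcam rel",ray(W,(0,0))[0]-robot.observe()["tool_pos"])
y=172.2;u=np.array([np.cos(np.radians(-7.8)),np.sin(np.radians(-7.8)),0])
p=np.array([.519,.227,0])-.045*u
robot.set_gripper(0.0)
robot.move_pose(p+[0,0,.26],[180,0,y])
cv2.imwrite("pics/w1.png",robot.grab_frame("wrist"))
o=robot.observe();print(o["time"],o["q"],o["tool_pos"],o["ft_force"])
W=robot.get_calibration("wrist");np.save("w1.npy",[W],allow_pickle=True)
E
```

```text
turq [0.4269 0.1571] [0.4224 0.0211] purple [0.3103 0.3833]
wristcam rel [-0.0698  0.0199  0.0701]
2.6 [ 12.0662  -6.7908 -11.6693  85.1114   0.0094  19.8007] [0.4741 0.2339 0.2602] [-0.5937  0.0754 -0.1129]
```

View pics/w1.png

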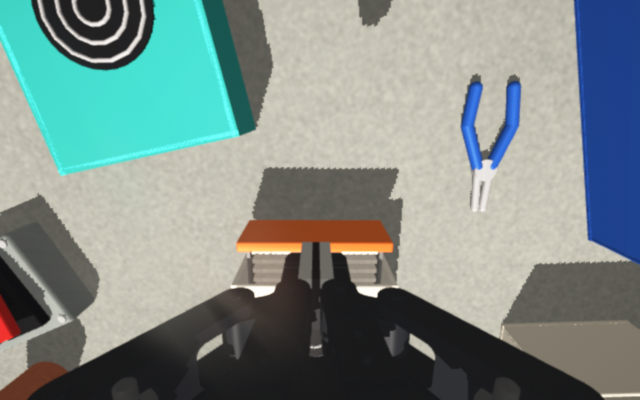

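The wrist view shows the orange plate square and centred at (314,243), aligned with the fingers. Only floor lies under the descent point, with turquoise clear of it. I'll descend and push.

```bash
python3 - <<'E'
from h import *
np.set_printoptions(precision=4,suppress=True)
W=np.load("w1.npy",allow_pickle=True)[0];print(onz(W,(242,243),.068),onz(W,(392,243),.068))
u=np.array([np.cos(np.radians(-7.8)),np.sin(np.radians(-7.8)),0])
p=np.array([.519,.227,0])-.045*u+[0,0,.113]
print(robot.line_to(p,vel=.12,guard=15))
g=robot.line_to(p+.085*u,vel=.03,guard=12);o=robot.observe()
print(g,o["time"],o["tool_pos"],(o["tool_pos"]-p)@u,o["ft_force"])
g=robot.line_to(o["tool_pos"]+.006*u,vel=.02,guard=25);o=robot.observe()
print(g,o["time"],(o["tool_pos"]-p)@u,o["ft_force"])
robot.line_to(p,vel=.12); robot.line_to(p+[0,0,.147],vel=.2)
cv2.imwrite("pics/w2.png",robot.grab_frame("wrist"));cv2.imwrite("pics/s2.png",robot.grab_frame("side"));print(robot.observe()["time"])
cv2.imwrite("pics/c2.png",np.hstack([cv2.imread("pics/w2.png")[150:350,200:440],cv2.resize(cv2.imread("pics/s2.png")[110:185,270:385],(460,300))[:200]]))
E
```

```text
[0.5086 0.1633] [0.5265 0.2948]
False
True 5.85 [0.5351 0.2246 0.1123] 0.06129038140362165 [-0.5387  0.2675 -0.0872]
True 6.1167 0.06161707599315366 [ 0.1141 -0.3581  0.1968]
7.7583
```

View pics/c2.png

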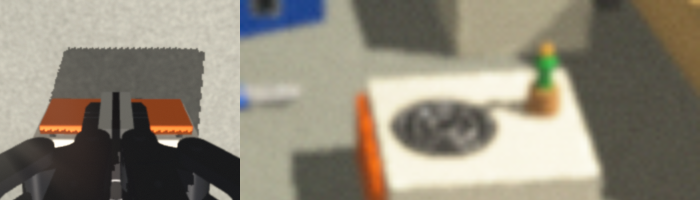

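The tray is home: the plate is closed against the box and two guarded stops agree to 0.3 mm. The figurine is undisturbed. Moving on to above the blue rocker.

```bash
python3 - <<'E'
from h import *
np.set_printoptions(precision=4,suppress=True)
u=np.array([np.cos(np.radians(16.5)),np.sin(np.radians(16.5)),0])
robot.move_pose(np.array([.600,-.195,.25])-.03*u,[180,0,-163.5])
W=robot.get_calibration("wrist");cv2.imwrite("pics/w3.png",robot.grab_frame("wrist"))
np.save("w3.npy",[W],allow_pickle=True);o=robot.observe();print(o["time"],o["q"],o["tool_pos"])
E
```

```text
9.45 [-31.8584   6.8153   0.8952  84.0794   0.0105 -48.4214] [ 0.5715 -0.2025  0.2501]
```

View pics/w3.png

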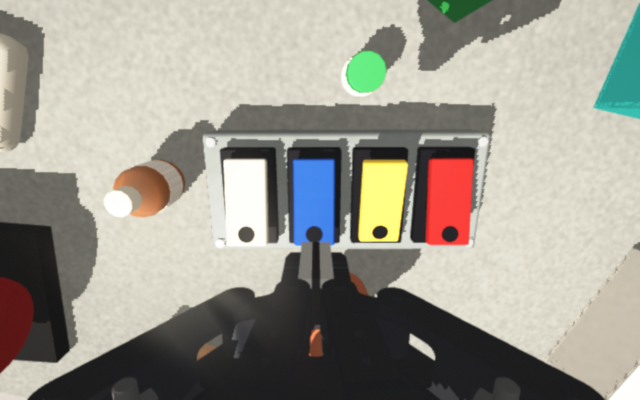

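The wrist view shows the dots at white (246,234), blue (314,235), yellow (380,232) and red (450,234), with the panel square to the tool.

```bash
cat > press.py <<'E'
from h import *
import sys
np.set_printoptions(precision=4,suppress=True)
def press(xy):
    T=robot.tip_reach; P=lambda z:np.array([*xy,z+T])
    robot.line_to(P(.13),vel=.15); print("hit early",robot.line_to(P(.086),vel=.08,guard=8))
    g=robot.line_to(P(.056),vel=.015,guard=12);o=robot.observe();print(g,o["time"],o["tool_pos"][2]-T,o["ft_force"])
    g=robot.line_to(o["tool_pos"]-[0,0,.006],vel=.015,guard=18);o=robot.observe();print(g,o["time"],o["tool_pos"]-[0,0,T],o["ft_force"])
    robot.line_to(P(.13),vel=.12)
E
python3 - <<'E'
from press import *
W=np.load("w3.npy",allow_pickle=True)[0]
b,r=onz(W,(314,235),.074),onz(W,(450,234),.074);print(b,r)
press(b)
u=np.array([np.cos(np.radians(16.5)),np.sin(np.radians(16.5))])
robot.line_to([*(b-.03*u),.25],vel=.2)
cv2.imwrite("pics/w4.png",robot.grab_frame("wrist"));cv2.imwrite("pics/s4.png",robot.grab_frame("side"))
f=lambda n,x,y:cv2.resize(cv2.imread(n)[y:y+75,x:x+100],(400,300))
cv2.imwrite("pics/c4.png",np.hstack([cv2.resize(cv2.imread("pics/w4.png")[110:260,195:495],(400,200)),f("pics/s4.png",301,195)[:200]]))
E
```

```text
[ 0.5998 -0.1954] [ 0.567  -0.0882]
hit early False
True 12.0083 0.0657059204829255 [-1.4694  0.8587  6.8173]
True 12.2583 [ 0.6007 -0.1953  0.0657] [-2.9223  1.4844  7.0497]
```

View pics/c4.png

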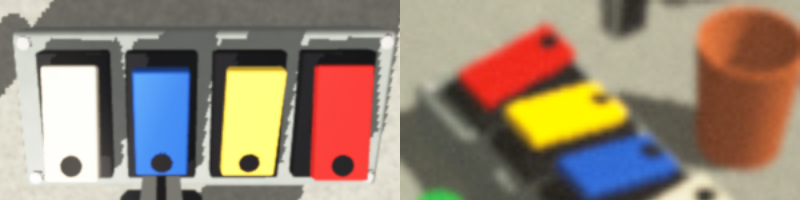

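Blue now leans like yellow (on), and the stop height of 0.0657 m matches the end stop. Red next.

```bash
python3 - <<'E'
from press import *
r=np.array([.567,-.0882]);u=np.array([np.cos(np.radians(16.5)),np.sin(np.radians(16.5))])
robot.line_to([*r,.25],vel=.2)
press(r)
robot.line_to([*(np.array([.584,-.142])-.05*u),.30],vel=.2)
cv2.imwrite("pics/w5.png",robot.grab_frame("wrist"));cv2.imwrite("pics/s5.png",robot.grab_frame("side"))
cv2.imwrite("pics/c5.png",np.hstack([cv2.imread("pics/w5.png")[:300,120:520],cv2.resize(cv2.imread("pics/s5.png")[100:300,260:460],(400,400))[:300]]))
print(robot.observe()["time"])
E
```

```text
hit early False
True 16.7083 0.0657686324783216 [-0.4875  1.1654  5.3909]
True 16.9583 [ 0.568  -0.0881  0.0657] [-2.0695  0.7087  8.2464]
18.5167
```

View pics/c5.png

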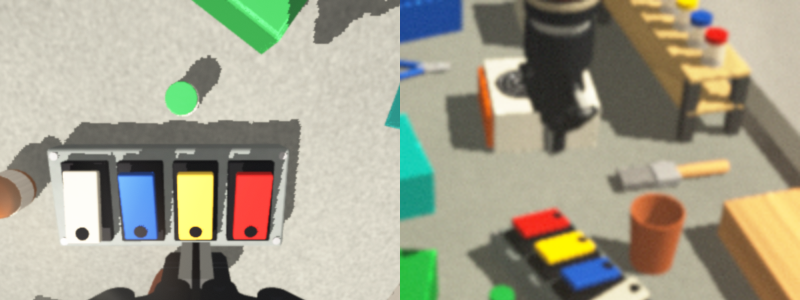

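Blue, yellow and red all lean the same way (on), white is still off, the tray is closed and the bystanders are in place.

```bash
python3 -c "
from plant import robot
print(robot.job_done())"
```

```text
the job is handed in; nothing more can be done
None
```

I pushed the filter tray fully home, then switched on the fan (blue) and after it the pump (red); yellow and white are unchanged, nothing I could see had moved, and I handed the job in at about 18.5 s.

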